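# Pin back the sprung tension wheel of a stirrer's belt drive

## Robot

A 7-joint arm with a two-finger parallel gripper is mounted at the origin on the work surface. World frame = base frame: x ahead of the robot, y to its left, z up, the work surface at z = 0. Lengths are in mm, angles in rad, forces in N, time in s.
With the tool pointing down it reaches from about 425 to 875 mm from the base axis. Payload 4.7 kg.
Tool frame: the origin (TCP) lies on the mounting face of the last link; the fingertips stand bot.nose_length ahead of it and the grasp point (between the pads) lies 164 mm ahead of it (bot.nose_length is the distance from the TCP to the fingertips, in mm); z points along the fingers, y is the line along which they close (so a half turn about z gives the same grasp; the last joint's range is limited). The gripper opens to 87 mm and grips with 3 to 60 N. Pads are 19 mm wide; open, the fingers measure 117 mm over their backs; the gripper's body (75 mm by 190 mm) begins 51 mm behind the grasp point.
Start: joints at [1.204, 0.321, -0.07, 1.45, 0.023, 1.371, -0.057], TCP at [241.565, -603.451, 404.787] pointing down, gripper open.
Joint ranges: [-2.86, 2.86], [-0.3, 2.09], [-1.38, 1.24], [0.06, 2.45], [-1.56, 4.7], [0.09, 2.05], [-2.69, 2.69]. Speed limits (rad/s): [2.57, 2.57, 3.14, 3.14, 3.14, 3.14, 3.14].

## Interface

Orientations are given as a 3x3 rotation matrix whose columns are the frame's x, y, z axes.
In Python, from bench import telemetry, optics, bot gives the robot as it stands.
- The arm moves only by the shell command python3 -m handwheel 'ROWS' [OPENING] [FORCE]. ROWS is JSON, a list of rows, each an object with "travel": the shift along the world's x, y, z each as a share of 500 mm, from -1 to 1, a list of three; "turn": the turn, a rotation vector about the world's x, y, z each as a share of pi rad, from -1 to 1, a list of three. In form: [{"travel": [tx, ty, tz], "turn": [rx, ry, rz]}, ...]. A call has 1 to 8 rows; each row shifts and turns the commanded pose from where the row before left it; what a row does not reach is not made up. A row lasts 1/10 s, in which the tool goes at most 50 mm and 8.59 degrees, less where a joint would pass 70% of its speed; a pose out of reach is approached as far as the arm can. A call with a number of a shift or a turn outside -1 to 1 is refused whole. A call with a gripper value outside its range is refused whole. OPENING is the closure, from 0 (fully open) to 1 (shut), set as the call begins (- or left out, the last holds). The fingers move at their own pace and stop on an object; FORCE is the grip in N (left out, the last holds). Time passes only in rows, so rows that do not move let the fingers close. It gives the time, the measured TCP pose, the force, the opening and the grip force at its end, in the units of the state.
- telemetry.state(): the state, without advancing time (a new reading comes with each control period).
- optics.capture(name): name is "scene" or "top"; returns (picture, depth): 400x640x3 uint8, red, green, blue; 400x640 float32, mm along the optical axis (not along the pixel's ray), 0 where there is no reading.
- optics.camera_model(name): a dict with "fovy" (degrees; the focal length in pixels is half the picture's height over the tangent of half this angle, whatever the lens; pixels are square), "cx", "cy" (the principal point, pixels), "rvec" (rotation vector, rad) and "tvec" (3), from world to camera coordinates, as OpenCV has them. Camera axes: x right, y down, z forward; pixel columns grow to the right and rows downward; lengths in mm; the calibration is good to about 2 mm. A picture is of the moment at which its call begins. camera_model takes no time and is no camera call.
- bot.job_done(): hands the job in; it is judged then, once.
The state is a dict: "time": time; "q": joint angles; "joint_vel": joint speeds; "joint_efforts": joint torques, N m; "tcp_pos": TCP position; "eef_rot": TCP orientation; "force": force on the tool from outside, world axes, zero at the start; "torque": the same for the moment, N m; "gripper_width": opening from 0.0 (shut) to 1.0 (fully open); "finger_force": force on a finger pad.
Only numpy, scipy, OpenCV 4.12 (cv2) and the standard library are available. Lean on these libraries where they do the work, as an engineer would, in place of code of your own. Each camera call takes 0.05 s, during which the arm holds its last target. There are 200 camera calls.

## Task

The stirrer's belt drive is open so that a new belt can be fitted. Take the red-handled locking pin from its rack, put it through the hole in the yellow tension wheel's lug, swing the wheel anticlockwise (seen from above) against its spring and, holding it there, feel with the pin's tip for the lock hole in the plate underneath; push the pin gently fully home so that it keeps the wheel back, and let go. Do not press hard or let the wheel snap back, and leave the blue pin, the measuring jug, the wash bottle and the timer alone.

Things in the scene. Friction and masses are not known exactly. Their poses are not given: they have to be found in the camera images.
- pin_grip (a point): middle of the round handle of the red locking pin (20 mm diameter, 38 mm high, pin 70 g): on the axis, 49 mm above the tip; the handle reaches 19 mm below and above this point. z is the pin's axis. The pin starts upright in the grey rack, collar on the rack's top: lift it 30 mm to clear.
- pin_tip (a point): centre of the lower end of the red pin, on its axis. The steel shank is 10 mm in diameter and 26 mm long, tapering to 7 mm over the lowest 2.5 mm; above it come a collar (24 mm diameter, from 26 to 30 mm above the tip) and the handle (30 to 68 mm)
- bush (a point): centre of the mouth of the through hole in the yellow wheel's lug, on the lug's top face (76 mm above the table). Hole 13 mm diameter, slightly chamfered, 14 mm deep, 60 mm from the wheel's axis; lug 34 x 32 mm. x points away from the wheel's axis, z up. With the pin fully home its collar lies on the lug, the tip 26 mm below this point.
- hub (a point): point on the tension wheel's upright axis, level with the lug's top (76 mm above the table). The wheel is a yellow disc of 80 mm diameter with the lug on one side and a black idler roller on the other. A motor (up to 116 mm high) and a pulley stand at the drive's far end.
- wheel (a joint): turn of the wheel, rad: 0 at rest (sprung against a stop), growing anticlockwise seen from above, hard stop at 1.2. Spring torque 0.1 N m at rest plus 0.25 N m/rad: about 5 N at the lug when locked. The lug hole meets the lock hole somewhere from 0.44 to 1.00, different each time: to be felt, or seen as a dark hole in the bright plate ahead of the lug.
- rack: grey fixed pin rack, 50 x 130 mm, 40 mm high, origin under its centre; two 14 mm holes 35 mm either side of the centre along its y hold the red and the blue pin, either way round
- spare_tip (a point): lower end of the spare pin with the blue handle, of the same shape, in the other hole of the rack: leave alone
- washer: white wash bottle with a red cap, 64 mm diameter, 160 mm high; origin under its centre: leave alone
- jug: clear plastic measuring jug, 74 mm diameter, 95 mm high; origin under its centre: leave alone
- timer: black timer puck, 56 mm diameter, 18 mm high; origin under its centre: leave alone
- drive: fixed blue drive housing, 280 x 220 mm, 40 mm high; origin on the wheel's axis at table height, motor towards +x. On it lie a thin dark bed and the index plate, under the wheel
- bed: dark steel disc, 170 mm diameter, 4 mm thick, on the housing, carrying the flat aluminium index plate (170 mm square, top 60 mm above the table, 16 mm below the lug's top). A pin through the lug stops and slides on the plate, collar 10 mm above the lug. Lock hole in the plate: 12.5 mm diameter, 16 mm deep, 60 mm from the axis. Pressing on it with over 30 N damages it

How it is judged (in metres and radians):
On the way, in this order (a step that is already met when the one before it is completed fails the run):
1. the red pin's tip is in the lug hole of the wheel (horizontal distance between pin_tip and bush below 0.006 m and z of pin_tip in the frame of bush below -0.008 m), for 0.05 s.
2. with the pin in the lug hole, the wheel is turned more than 0.35 rad against its spring (all of step 1 and value of joint wheel above 0.35 rad), for 0.1 s.
At the end, for the whole second after the job is handed in: The red pin stands upright (within 0.15 rad) through the lug hole (tip within 6 mm of the hole's axis) and in the lock hole under it, its collar within 4 mm of the lug's top (tip at least 22 mm below that), at rest, and so holds the wheel back at its locked angle (between 0.36 and 1.08 rad) (horizontal distance between pin_tip and bush below 0.006 m and z of pin_tip in the frame of bush below -0.022 m and angle between pin_tip's own z axis and vertical below 0.15 rad and value of joint wheel between 0.36 and 1.08 rad and linear speed of pin below 0.02 m/s); the robot touches nothing.
It fails at once if the red pin presses on the index plate with more than 30 N (contact force between pin and bed above 30 N).
It fails at once if the wheel snaps back under its spring (faster than 4 rad/s) (velocity of joint wheel below -4 rad/s).
It fails at once if the blue pin, the wash bottle, the jug or the timer is disturbed (moved more than 20 mm) (distance of any of spare_tip, washer, jug, timer from where it was at the start of the episode above 0.02 m).
It also fails if it takes over 67 s, if anything falls off the work surface, if the arm or the gripper's body presses on something with over 40 N, if the wrist force passes 120 N, or if a joint passes its speed limit or range.

## Working session

There is one attempt and no reset: what is moved stays moved. The work goes in short steps, Python scripts to look and compute and a shell command to move; the robot and the scene stay as the last step left them, time stands still between calls to the robot, and variables do not carry over. Pictures are saved under pics/ and viewed, at most 10 in all, crops included, and the job is handed in when it is done.

```bash
ls; mkdir -p pics; cat > h.py <<'E'
import numpy as np, cv2
from bench import telemetry, optics, bot
def cam(n):
    m=optics.camera_model(n); f=200/np.tan(np.radians(m["fovy"])/2)
    R=cv2.Rodrigues(np.array(m["rvec"],float))[0]; t=np.array(m["tvec"],float).reshape(3)
    return f,m["cx"],m["cy"],R,t,m
def plane(n,u,v,z):
    f,cx,cy,R,t,_=cam(n); d=R.T@np.array([(u-cx)/f,(v-cy)/f,1]); o=-R.T@t
    return o+d*(z-o[2])/d[2]
def proj(n,p):
    f,cx,cy,R,t,_=cam(n); c=R@np.array(p,float)+t; return np.array([f*c[0]/c[2]+cx,f*c[1]/c[2]+cy])
def pt(n,u,v,dep):
    f,cx,cy,R,t,_=cam(n); z=dep[int(v),int(u)]; return R.T@(np.array([(u-cx)/f,(v-cy)/f,1])*z-t)
E
python3 - <<'E'
from h import *
s=telemetry.state(); print(s); print(bot.nose_length)
for n in("scene","top"):
    p,d=optics.capture(n); cv2.imwrite(f"pics/{n}0.png",p[:,:,::-1]); np.save(f"pics/{n}0.npy",d); print(cam(n)[5])
E
```

```text
pics
{'time': 0.0, 'q': array([ 1.20409596,  0.32185626, -0.07009642,  1.45165148,  0.02263887,
        1.37079414, -0.05694325]), 'joint_vel': array([ 0.00173026,  0.00182602,  0.00023893, -0.00030856, -0.00015881,
       -0.00181792, -0.00022129]), 'joint_efforts': array([ 5.81938116e-05, -4.91289067e+01, -4.03471906e-01, -3.12527633e+01,
       -6.37629256e-02,  4.38201951e-02,  2.13743347e-04]), 'tcp_pos': array([ 241.47912428, -603.27118386,  403.6514866 ]), 'eef_rot': array([[ 9.28365309e-01,  3.71668072e-01, -8.34333404e-04],
       [ 3.71668986e-01, -9.28363704e-01,  1.73143482e-03],
       [-1.31045806e-04, -1.91749988e-03, -9.99998153e-01]]), 'force': array([-0.56388619, -0.30077085, -0.40977074]), 'torque': array([ 0.03178666, -0.00248434,  0.04654898]), 'finger_force': 0.0, 'gripper_width': 1.0004207943402998}
182.2
{'fovy': 50.013005514316646, 'cx': 319.87817353255167, 'cy': 202.42708976868852, 'rvec': array([ 0.96336297,  2.29042751, -1.22153795]), 'tvec': array([ 444.97179391, -126.27544665, 1496.65495883])}
{'fovy': 56.06081062347207, 'cx': 317.8245281841027, 'cy': 201.5512551973457, 'rvec': array([ 2.14806446, -2.20515455,  0.05979022]), 'tvec': array([ -62.90968797,  583.05695524, 1038.83214598])}
```

View pics/scene0.png

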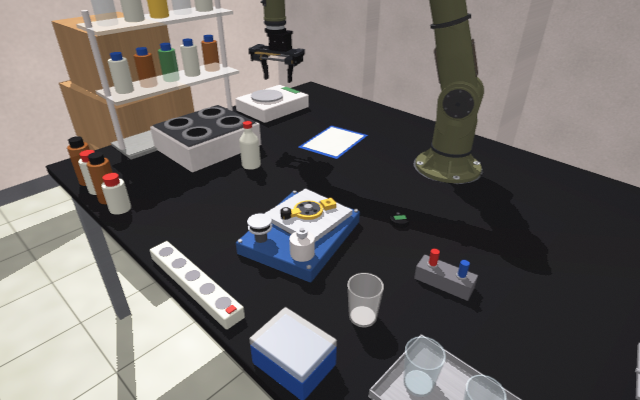

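View pics/top0.png

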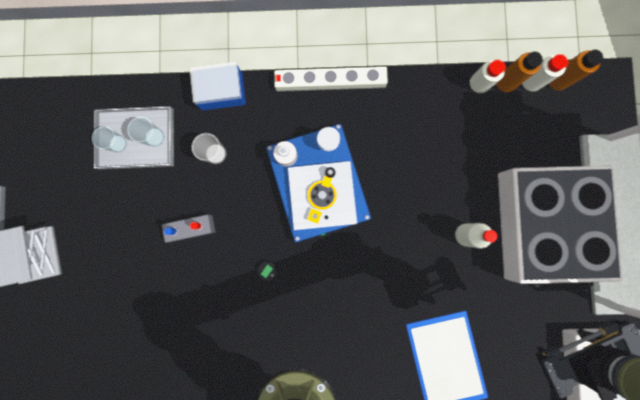

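The top view shows the red handle at (195,225), the blue one at (170,231), the hub near (321,195), the yellow lug at (315,215) and a dark lock hole at (326,217). The jug is at (208,149) and the timer at (267,271).

```bash
python3 - <<'E'
from h import *
p,d=optics.capture("top"); hsv=cv2.cvtColor(p,cv2.COLOR_RGB2HSV)
def blobs(m,box,amin=8):
    x0,y0,x1,y1=box; k=np.zeros(m.shape,np.uint8); k[y0:y1,x0:x1]=m[y0:y1,x0:x1]
    n,l,s,c=cv2.connectedComponentsWithStats(k.astype(np.uint8)); return [(c[i].round(2),s[i].tolist()) for i in range(1,n) if s[i][4]>=amin]
red=((hsv[...,0]<8)|(hsv[...,0]>172))&(hsv[...,1]>150)&(hsv[...,2]>80)
for c,s in blobs(red,(150,200,230,250)): print("red",c,s,plane("top",*c,108-0),plane("top",*c,75), pt("top",*c,d))
blu=(hsv[...,0]>100)&(hsv[...,0]<130)&(hsv[...,1]>150)&(hsv[...,2]>60)
for c,s in blobs(blu,(150,210,190,245)): print("blue",c,s,plane("top",*c,82),pt("top",*c,d))
yel=(hsv[...,0]>18)&(hsv[...,0]<35)&(hsv[...,1]>130)&(hsv[...,2]>100)
for c,s in blobs(yel,(285,160,360,235)): print("yel",c,s,plane("top",*c,76),pt("top",*c,d))
dark=(hsv[...,2]<110)
for c,s in blobs(dark,(292,168,354,228),3): print("dark",c,s,plane("top",*c,60),plane("top",*c,76))
cv2.imwrite("pics/c1.png",cv2.resize(p[150:250,150:370,::-1],None,fx=3.6,fy=3.6,interpolation=cv2.INTER_CUBIC))
ps,ds=optics.capture("scene"); h2=cv2.cvtColor(ps,cv2.COLOR_RGB2HSV)
r2=((h2[...,0]<8)|(h2[...,0]>172))&(h2[...,1]>150)&(h2[...,2]>80)
for c,s in blobs(r2,(415,240,450,280)): print("red scene",c,s,pt("scene",*c,ds))
cv2.imwrite("pics/c2.png",cv2.resize(ps[180:280,230:390,::-1],None,fx=5,fy=5,interpolation=cv2.INTER_CUBIC))
E
```

```text
red [194.66 225.19] [190, 222, 11, 7, 59] [522.12483988 240.75870887 108.        ] [522.70426743 252.19668588  75.        ] [522.62040326 250.54119589  79.77629651]
blue [169.59 230.66] [165, 228, 11, 7, 59] [509.78971818 316.82472053  82.        ] [509.79765165 317.52411321  80.31076052]
yel [322.24 191.23] [308, 176, 28, 33, 280] [604.55014398 -91.58135869  76.        ] [604.00425512 -91.59980093  81.49304895]
yel [314.05 215.54] [308, 209, 13, 14, 110] [540.11443806 -68.05315795  76.        ] [540.71159486 -67.59435706  58.92707508]
dark [329.39 172.14] [325, 168, 10, 9, 49] [ 657.88533878 -112.40044709   60.        ] [ 655.48083318 -112.12563234   76.        ]
dark [315.39 192.44] [312, 186, 8, 14, 64] [603.34645095 -72.82752162  60.        ] [601.80037391 -73.1755749   76.        ]
dark [330.23 193.31] [328, 190, 5, 7, 26] [ 599.87384704 -113.06919823   60.        ] [ 598.38242792 -112.7838575    76.        ]
dark [327.32 201.  ] [325, 199, 6, 6, 25] [ 579.1525158  -104.59711625   60.        ] [ 577.98724529 -104.44512399   76.        ]
dark [325.83 216.83] [325, 216, 3, 3, 6] [536.35191492 -99.39420992  60.        ] [535.86031524 -99.32411011  76.        ]
dark [349.94 226.41] [345, 225, 9, 3, 17] [ 508.83963202 -163.66897092   60.        ] [ 508.78106884 -162.58720234   76.        ]
red scene [433.79 256.21] [429, 248, 11, 18, 143] [529.48282351 260.61250875  72.91155826]
```

View pics/c1.png

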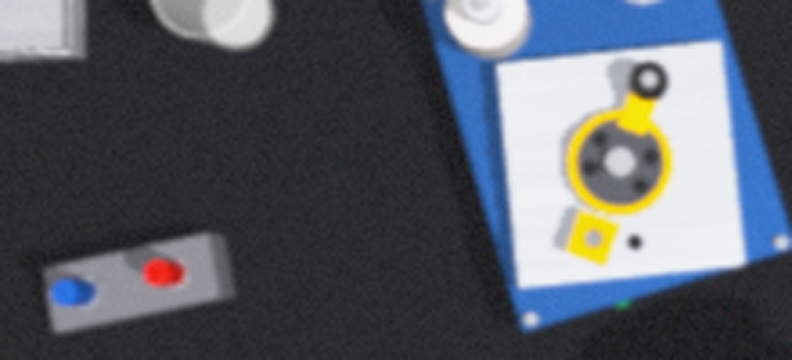

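The crop shows the lug hole at crop (594,239), i.e. px (314.6,215.9), the hub at (619,161), i.e. px (321.6,194.4), and the lock hole at px (325.8,216.8).

```bash
python3 - <<'E'
from h import *
hub=plane("top",321.6,194.4,78);lug=plane("top",314.6,215.9,76);lk=plane("top",325.83,216.83,60)
print(hub,lug,lk,np.linalg.norm((lug-hub)[:2]),np.linalg.norm((lk-hub)[:2]))
a=lambda v:np.degrees(np.arctan2(v[1],v[0]))
print(a(lug-hub),a(lk-hub))
for n in("top","scene"):
  print(n,-cam(n)[3].T@cam(n)[4])
# ring seen from top: extents, handle top ellipse
p,d=optics.capture("scene");h=cv2.cvtColor(p,cv2.COLOR_RGB2HSV)
y=((h[...,0]>18)&(h[...,0]<35)&(h[...,1]>130)&(h[...,2]>100)).astype(np.uint8);y[:180]=0;y[240:]=0;y[:,:270]=0;y[:,350:]=0
n,l,s,c=cv2.connectedComponentsWithStats(y)
for i in range(1,n):
  if s[i][4]>8: print(c[i],s[i],plane("scene",*c[i],76))
print("red scene on z63",plane("scene",433.8,256.2,63),"hub proj",proj("scene",hub),"lug proj",proj("scene",lug))
E
```

```text
[595.90377141 -89.65641352  78.        ] [539.11749795 -69.49434784  76.        ] [536.35191492 -99.39420992  60.        ] 60.25935401184691 60.34275673212983
160.45250458707946 -170.71330021848868
top [ 505.11891386  -94.94053065 1076.53446202]
scene [1254.89607049  595.68338394  724.09848085]
[314.61337209 208.81976744] [291 198  45  21 344] [589.19280696 -67.5206202   76.        ]
red scene on z63 [518.3940773  255.51003838  63.        ] hub proj [306.98603404 205.92207317] lug proj [327.01011494 201.13099311]
```

View pics/c2.png

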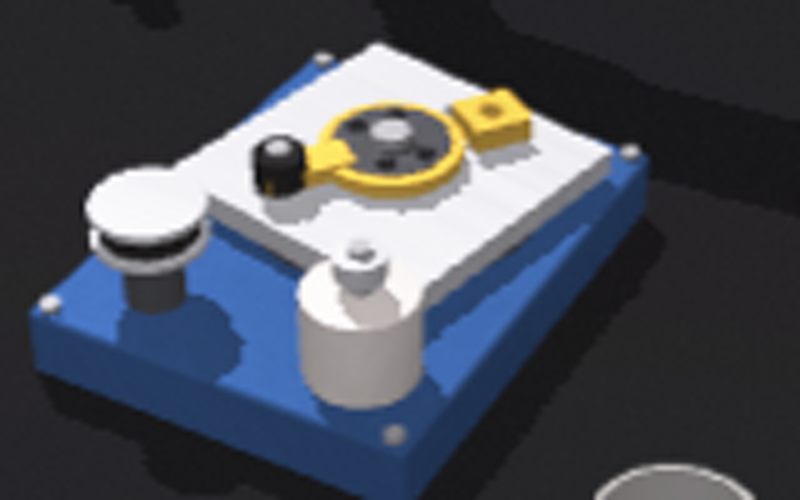

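Hub, lug and lock hole come out consistent: both radii are 60.3 mm against 60, and the lock angle is about 0.50 rad. The scene picture confirms the lug hole within 1 px. I'm moving above the red pin.

```bash
R='{"travel":[0.053,0.0755,0],"turn":[0,0,-0.008]}'
python3 -m handwheel '[{"travel":[0.053,0.0755,0],"turn":[0,0,-0.008]},{"travel":[0.053,0.0755,0],"turn":[0,0,-0.008]},{"travel":[0.053,0.0755,0],"turn":[0,0,-0.008]},{"travel":[0.053,0.0755,0],"turn":[0,0,-0.008]},{"travel":[0.053,0.0755,0],"turn":[0,0,-0.008]},{"travel":[0.053,0.0755,0],"turn":[0,0,-0.008]},{"travel":[0.053,0.0755,0],"turn":[0,0,-0.008]},{"travel":[0.053,0.0755,0],"turn":[0,0,-0.008]}]' 0.5
python3 -m handwheel '[{"travel":[0.053,0.0755,0],"turn":[0,0,0]},{"travel":[0.053,0.0755,0],"turn":[0,0,0]},{"travel":[0.053,0.0755,0],"turn":[0,0,0]},{"travel":[0.053,0.0755,0],"turn":[0,0,0]},{"travel":[0,0.08,0],"turn":[0,0,0]},{"travel":[0,0.08,0],"turn":[0,0,0]},{"travel":[0,0.08,0],"turn":[0,0,0]},{"travel":[0,0.08,0],"turn":[0,0,0]}]'
python3 -c "
from h import *;s=telemetry.state();print(s['eef_rot'],s['q'],s['gripper_width'])"
```

```text
time: 1.05
tcp_pos: [454.3, -299.7, 404.9]
eef_rot: [[0.984, 0.178, 0.0], [0.178, -0.984, -0.001], [0.0, 0.001, -1.0]]
force: [0.3, 0.9, -0.3]
gripper_width: 0.505
finger_force: 0.0
time: 1.85
tcp_pos: [559.3, 11.2, 404.8]
eef_rot: [[0.984, 0.179, 0.0], [0.179, -0.984, -0.0], [0.0, 0.0, -1.0]]
force: [0.9, -0.2, -0.2]
gripper_width: 0.499
finger_force: 0.0
[[ 9.83907060e-01  1.78680986e-01  5.68359892e-05]
 [ 1.78680995e-01 -9.83907023e-01 -2.69803115e-04]
 [ 7.71264216e-06  2.75616701e-04 -9.99999962e-01]] [ 0.42538879  0.16490792 -0.54756126  1.66413895  0.08824597  1.33716463
 -1.52774887] 0.49876505603527393
```

```bash
python3 -m handwheel '[{"travel":[-0.0127,0.081,0],"turn":[0,0,0]},{"travel":[-0.0127,0.081,0],"turn":[0,0,0]},{"travel":[-0.0127,0.081,0],"turn":[0,0,0]},{"travel":[-0.0127,0.081,0],"turn":[0,0,0]},{"travel":[-0.0127,0.081,0],"turn":[0,0,0]},{"travel":[-0.0127,0.081,0],"turn":[0,0,0]},{"travel":[0,0,-0.09],"turn":[0,0,0]},{"travel":[0,0,-0.09],"turn":[0,0,0]}]'
python3 -m handwheel '[{"travel":[0,0,-0.05],"turn":[0,0,0]},{"travel":[0,0,0],"turn":[0,0,0]}]'
python3 - <<'E'
from h import *
p,d=optics.capture("scene");t,_=optics.capture("top")
a=cv2.resize(p[190:310,370:530,::-1],(400,300),interpolation=cv2.INTER_CUBIC)
b=cv2.resize(t[150:270,120:280,::-1],(400,300),interpolation=cv2.INTER_CUBIC)
cv2.imwrite("pics/c3.png",cv2.resize(np.hstack([a,b]),None,fx=1,fy=1))
s=telemetry.state();g=s['tcp_pos']+s['eef_rot'][:,2]*182.2; print(g,proj("scene",g),proj("top",g))
E
```

```text
time: 2.65
tcp_pos: [521.1, 254.9, 315.3]
eef_rot: [[0.983, 0.182, 0.004], [0.182, -0.983, 0.002], [0.004, -0.001, -1.0]]
force: [0.7, -0.7, -0.4]
gripper_width: 0.498
finger_force: 0.0
time: 2.85
tcp_pos: [519.9, 251.4, 285.6]
eef_rot: [[0.984, 0.179, -0.008], [0.179, -0.984, -0.003], [-0.008, 0.002, -1.0]]
force: [-0.6, -0.4, -0.2]
gripper_width: 0.502
finger_force: 0.0
[521.7074358  252.72447813 108.15314462] [434.9708295  241.24465065] [190.0437076  225.47022658]
```

View pics/c3.png

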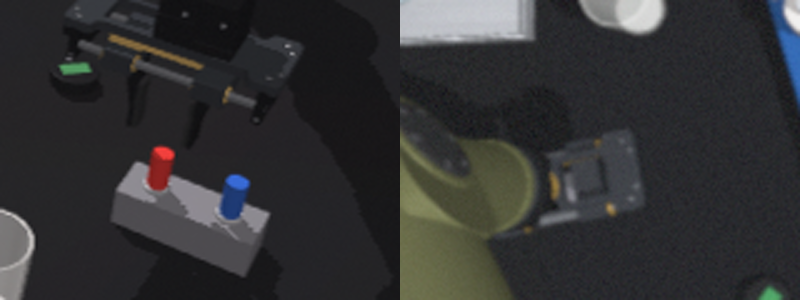

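Left half of the crop: the fingertips straddle the red handle, with their midpoint at about px (435,243) against a projected (435,241). The blue pin is clear.

```bash
python3 -m handwheel '[{"travel":[0,0,-0.03],"turn":[0,0,0]},{"travel":[0,0,-0.03],"turn":[0,0,0]},{"travel":[0,0,-0.03],"turn":[0,0,0]},{"travel":[0,0,-0.016],"turn":[0,0,0]},{"travel":[0,0,0],"turn":[0,0,0]}]'
python3 -m handwheel '[{"travel":[0,0,0],"turn":[0,0,0]},{"travel":[0,0,0],"turn":[0,0,0]},{"travel":[0,0,0],"turn":[0,0,0]},{"travel":[0,0,0],"turn":[0,0,0]},{"travel":[0,0,0],"turn":[0,0,0]},{"travel":[0,0,0],"turn":[0,0,0]}]' 1 40
```

```text
time: 3.45
tcp_pos: [520.8, 252.1, 234.9]
eef_rot: [[0.984, 0.179, -0.003], [0.179, -0.984, -0.001], [-0.003, 0.001, -1.0]]
force: [-0.2, -0.2, 1.3]
gripper_width: 0.498
finger_force: 0.0
time: 4.05
tcp_pos: [521.4, 253.8, 237.6]
eef_rot: [[0.984, 0.18, 0.001], [0.18, -0.984, 0.002], [0.002, -0.002, -1.0]]
force: [-0.0, 4.8, 2.5]
gripper_width: 0.219
finger_force: 39.8
```

```bash
python3 -m handwheel '[{"travel":[0,0,0.04],"turn":[0,0,0]},{"travel":[0,0,0.06],"turn":[0,0,0]},{"travel":[0,0,0.08],"turn":[0,0,0]},{"travel":[0,0,0.08],"turn":[0,0,0]},{"travel":[0,0,0],"turn":[0,0,0]},{"travel":[0,-0.02,0],"turn":[0,0,0]},{"travel":[0,-0.04,0],"turn":[0,0,0]},{"travel":[0,-0.06,0],"turn":[0,0,0]}]'
python3 -m handwheel '[{"travel":[0.006,-0.08,0],"turn":[0,0,0]},{"travel":[0.006,-0.08,0],"turn":[0,0,0]},{"travel":[0.006,-0.08,0],"turn":[0,0,0]},{"travel":[0.006,-0.08,0],"turn":[0,0,0]},{"travel":[0.006,-0.08,0],"turn":[0,0,0]},{"travel":[0.004,-0.06,0],"turn":[0,0,0]},{"travel":[0,-0.04,0],"turn":[0,0,0]},{"travel":[0,0,0],"turn":[0,0,0]}]'
cat > look.py <<'E'
import sys
from h import *
P=np.array([telemetry.state()['tcp_pos']]);ims=[]
for n in("scene","top"):
    p,d=optics.capture(n);ims.append(p)
    P=np.vstack([P,telemetry.state()['tcp_pos']])
    print(telemetry.state()['force'].round(1))
s=telemetry.state();T=P.mean(0);print(P.round(1).tolist(),s['gripper_width'],s['finger_force'])
def crop(im,c,w=80):
    u,v=int(c[0]),int(c[1]); u=max(w,u);v=max(w,v)
    return cv2.resize(im[v-w:v+w,u-w:u+w,::-1],(400,400),interpolation=cv2.INTER_CUBIC),(u-w,v-w)
lug=[539,-69.5,90]
a,ca=crop(ims[0],proj("scene",lug),40);b,cb=crop(ims[1],proj("top",lug),40)
cv2.imwrite(f"pics/{sys.argv[1]}.png",np.hstack([a,b]));np.save(f"pics/{sys.argv[1]}.npy",np.array(ims));print(ca,cb,"x5")
E
python3 look.py l1
```

```text
time: 4.85
tcp_pos: [520.5, 191.8, 364.6]
eef_rot: [[0.983, 0.181, -0.004], [0.181, -0.983, -0.001], [-0.004, 0.0, -1.0]]
force: [-0.4, -0.2, -0.9]
gripper_width: 0.22
finger_force: 39.8
time: 5.65
tcp_pos: [537.2, -62.8, 364.4]
eef_rot: [[0.985, 0.171, -0.005], [0.171, -0.985, -0.002], [-0.005, 0.001, -1.0]]
force: [-0.0, -1.2, -0.7]
gripper_width: 0.219
finger_force: 39.8
[-0.   0.8 -0.6]
[ 0.8  1.3 -0.5]
[[537.2, -62.8, 364.4], [537.4, -60.0, 364.8], [537.6, -58.0, 365.2]] 0.22174880577432574 39.79965336620808
(287, 156) (274, 175) x5
```

View pics/l1.png

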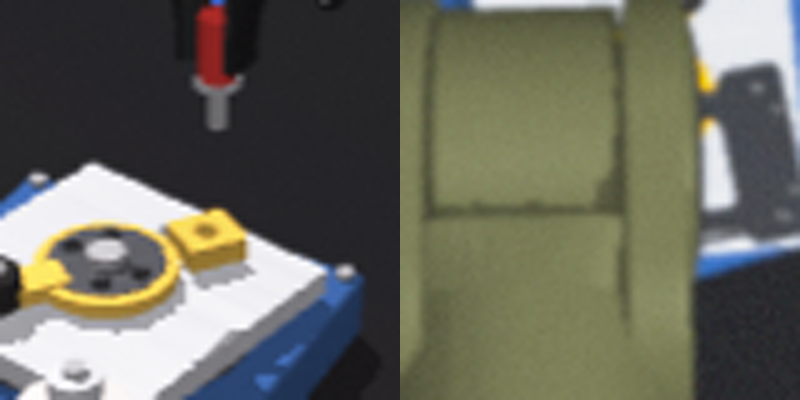

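Left half: pin upright in the gripper, tip at px (330.4,181.8); lug hole at (328.2,202.2). The top view is blocked by the arm. Next I settle and measure the offset of tip and hole in the scene camera.

```bash
python3 -m handwheel '[{"travel":[0.003,-0.026,0],"turn":[0,0,0]},{"travel":[0,0,-0.04],"turn":[0,0,0]},{"travel":[0,0,-0.04],"turn":[0,0,0]},{"travel":[0,0,0],"turn":[0,0,0]},{"travel":[0,0,0],"turn":[0,0,0]},{"travel":[0,0,0],"turn":[0,0,0]}]'
python3 look.py l2
python3 - <<'E'
from h import *
print("hole ray z76",plane("scene",328.2,202.2,76),"proj of top-estimate",proj("scene",[539.1,-69.5,76]))
T=np.mean([telemetry.state()['tcp_pos']],0);print(T,"tip pred px",proj("scene",T-[0,0,222]),proj("scene",T-[0,0,225]))
for ax in np.eye(3): print("px per mm",proj("scene",T-[0,0,222]+ax)-proj("scene",T-[0,0,222]))
E
```

```text
time: 6.35
tcp_pos: [540.4, -70.2, 327.9]
eef_rot: [[0.984, 0.18, 0.002], [0.18, -0.984, -0.0], [0.002, 0.001, -1.0]]
force: [0.5, 0.4, -0.7]
gripper_width: 0.214
finger_force: 39.8
[-1.2  0.4 -0.9]
[ 0.1 -0.4 -1.2]
[[540.4, -70.2, 327.9], [540.5, -70.2, 328.0], [540.4, -70.3, 327.9]] 0.22084885296695536 39.79937179014087
(287, 156) (274, 175) x5
hole ray z76 [540.66459694 -63.56589246  76.        ] proj of top-estimate [327.01301395 201.12767247]
[540.40706163 -70.28269873 327.94784134] tip pred px [326.62494244 191.94522165] [326.60986091 192.884762  ]
px per mm [-0.25548863  0.14130487]
px per mm [0.26942382 0.13966126]
px per mm [ 0.00503685 -0.31378259]
```

View pics/l2.png

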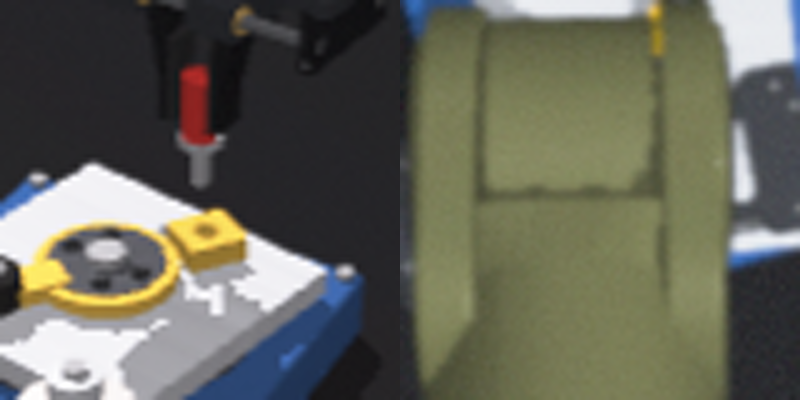

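Left half: tip at px (326.8,193.0), agreeing with the predicted (326.6,192–193). I'm refining the lug hole centre in both early images by its low-saturation spot.

```bash
python3 - <<'E'
from h import *
from scipy.optimize import least_squares
def spot(n,c,w):
    im=cv2.imread(f"pics/{n}0.png"); s=255-cv2.cvtColor(im,cv2.COLOR_BGR2HSV)[...,1].astype(float)
    if n=="scene": s=255-im[...,2].astype(float)
    x,y=c; k=s[y-w:y+w+1,x-w:x+w+1]; print(k.astype(int))
    k=np.clip(k-np.median(k)-10,0,None); yy,xx=np.mgrid[y-w:y+w+1,x-w:x+w+1]
    return np.array([(k*xx).sum(),(k*yy).sum()])/k.sum()
a=spot("top",(315,216),3);b=spot("scene",(328,202),3);print(a,b)
print(plane("top",*a,76),plane("scene",*b,76))
f=lambda p:np.r_[proj("top",[*p,76])-a,(proj("scene",[*p,76])-b)]
r=least_squares(f,[540,-69]);print(r.x,r.fun)
E
```

```text
[[ 10  41  67  58  11  10  10]
 [ 80 141 183 179 121  38  10]
 [123 201 251 251 187  96  11]
 [131 221 248 252 196 102  11]
 [104 182 228 229 161  77  11]
 [ 11  96 133 129  86  11  10]
 [ 10  10  11  11  10  10  10]]
[[  7   6   6   6   5   5   5]
 [  6  16  25  21  14   8   6]
 [ 14  57  93  91  66  24   8]
 [ 18  69 102  98  96  42  10]
 [  6  12  37  59  40  12   6]
 [  6   5   6   6   7   8  16]
 [ 11   7   8  24  44  81 110]]
[314.34709397 215.75611081] [328.32939633 202.4671916 ]
[539.51825264 -68.83024296  76.        ] [541.37085437 -62.41637928  76.        ]
[539.32560865 -66.71373271] [-0.79221556  0.09311251 -0.63210716 -0.91049396]
```

```bash
python3 -m handwheel '[{"travel":[-0.002,0.0056,-0.02],"turn":[0,0,0]},{"travel":[0,0,-0.02],"turn":[0,0,0]},{"travel":[0,0,-0.006],"turn":[0,0,0]},{"travel":[0,0,0],"turn":[0,0,0]},{"travel":[0,0,0],"turn":[0,0,0]}]'
python3 -m handwheel '[{"travel":[0,0,-0.006],"turn":[0,0,0]},{"travel":[0,0,-0.006],"turn":[0,0,0]},{"travel":[0,0,0],"turn":[0,0,0]},{"travel":[0,0,0],"turn":[0,0,0]}]'
python3 look.py l3
python3 - <<'E'
import cv2
cv2.imwrite('pics/l3c.png',cv2.imread('pics/l3.png')[:,:400])
E
```

```text
time: 6.95
tcp_pos: [539.0, -67.7, 303.6]
eef_rot: [[0.984, 0.179, -0.0], [0.179, -0.984, 0.0], [-0.0, -0.0, -1.0]]
force: [0.2, -0.2, -1.2]
gripper_width: 0.219
finger_force: 39.8
time: 7.35
tcp_pos: [538.9, -67.7, 297.7]
eef_rot: [[0.984, 0.179, -0.0], [0.179, -0.984, -0.0], [-0.0, 0.0, -1.0]]
force: [-0.2, 0.3, -0.9]
gripper_width: 0.217
finger_force: 39.8
[ 0.4 -0.3 -0.4]
[ 0.5  1.1 -1. ]
[[538.9, -67.7, 297.7], [539.0, -67.7, 297.8], [539.0, -67.6, 297.9]] 0.21923439857505045 39.79932125424966
(287, 156) (274, 175) x5
```

View pics/l3c.png

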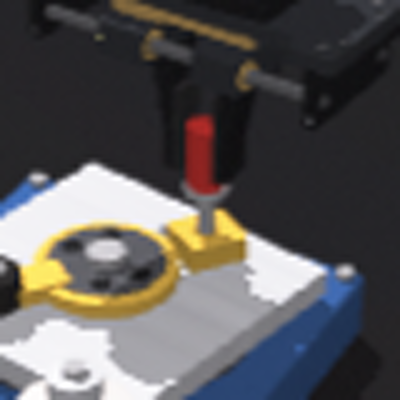

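The pin's tip sits at the lug hole, crop (206,232), with no force reading. I'm going down in small steps.

```bash
python3 -m handwheel '[{"travel":[0,0,-0.004],"turn":[0,0,0]},{"travel":[0,0,-0.004],"turn":[0,0,0]},{"travel":[0,0,0],"turn":[0,0,0]}]'
python3 -m handwheel '[{"travel":[0,0,-0.004],"turn":[0,0,0]},{"travel":[0,0,-0.004],"turn":[0,0,0]},{"travel":[0,0,0],"turn":[0,0,0]}]'
```

```text
time: 7.75
tcp_pos: [538.8, -67.6, 293.4]
eef_rot: [[0.984, 0.179, -0.001], [0.179, -0.984, 0.0], [-0.001, -0.0, -1.0]]
force: [-0.2, 0.5, -0.1]
gripper_width: 0.221
finger_force: 39.8
time: 8.05
tcp_pos: [538.8, -67.6, 289.4]
eef_rot: [[0.984, 0.179, -0.001], [0.179, -0.984, 0.0], [-0.001, -0.0, -1.0]]
force: [-0.0, 0.3, 0.4]
gripper_width: 0.219
finger_force: 39.8
```

```bash
python3 -m handwheel '[{"travel":[0,0,-0.004],"turn":[0,0,0]},{"travel":[0,0,-0.002],"turn":[0,0,0]},{"travel":[0,0,0],"turn":[0,0,0]}]'
python3 -m handwheel '[{"travel":[0,0,-0.002],"turn":[0,0,0]},{"travel":[0,0,-0.002],"turn":[0,0,0]},{"travel":[0,0,0],"turn":[0,0,0]},{"travel":[0,0,0],"turn":[0,0,0]}]'
```

```text
time: 8.35
tcp_pos: [538.9, -67.7, 286.6]
eef_rot: [[0.984, 0.179, -0.0], [0.179, -0.984, 0.0], [-0.0, -0.0, -1.0]]
force: [-0.4, -0.5, -1.1]
gripper_width: 0.221
finger_force: 39.8
time: 8.75
tcp_pos: [539.0, -67.6, 284.8]
eef_rot: [[0.984, 0.179, -0.0], [0.179, -0.984, -0.0], [-0.0, 0.0, -1.0]]
force: [-0.4, -1.0, -0.5]
gripper_width: 0.219
finger_force: 39.8
```

```bash
python3 -m handwheel '[{"travel":[0,0,-0.002],"turn":[0,0,0]},{"travel":[0,0,-0.002],"turn":[0,0,0]},{"travel":[0,0,0],"turn":[0,0,0]},{"travel":[0,0,0],"turn":[0,0,0]}]'
python3 -c "
from h import *
for i in range(3): print(telemetry.state()['force'])"
```

```text
time: 9.15
tcp_pos: [539.2, -67.6, 283.3]
eef_rot: [[0.984, 0.179, 0.001], [0.179, -0.984, -0.0], [0.001, 0.0, -1.0]]
force: [-0.7, 0.4, 3.7]
gripper_width: 0.219
finger_force: 39.8
[-0.72951623  0.43842432  3.73450324]
[-0.72951623  0.43842432  3.73450324]
[-0.72951623  0.43842432  3.73450324]
```

Plate contact at TCP z ≈ 283.5. I raise 1.5 mm and swing along the arc to about 0.42 rad.

```bash
python3 -m handwheel '[{"travel":[0,0,0.004],"turn":[0,0,0]},{"travel":[-0.0026,-0.008,0],"turn":[0,0,0]},{"travel":[-0.0021,-0.0082,0],"turn":[0,0,0]},{"travel":[-0.0015,-0.0083,0],"turn":[0,0,0]}]'
python3 -m handwheel '[{"travel":[-0.0009,-0.0083,0],"turn":[0,0,0]},{"travel":[-0.0003,-0.0084,0],"turn":[0,0,0]},{"travel":[0.0002,-0.0084,0],"turn":[0,0,0]},{"travel":[0,0,0],"turn":[0,0,0]},{"travel":[0,0,0],"turn":[0,0,0]}]'
```

```text
time: 9.55
tcp_pos: [535.8, -79.6, 284.6]
eef_rot: [[0.984, 0.179, 0.0], [0.179, -0.984, 0.001], [0.0, -0.001, -1.0]]
force: [0.7, 3.0, -0.3]
gripper_width: 0.217
finger_force: 39.8
time: 10.05
tcp_pos: [535.3, -92.5, 284.6]
eef_rot: [[0.984, 0.179, -0.0], [0.179, -0.984, 0.0], [-0.0, -0.0, -1.0]]
force: [0.0, 2.8, -1.1]
gripper_width: 0.218
finger_force: 39.8
```

```bash
python3 -m handwheel '[{"travel":[0.0004,-0.004,-0.004],"turn":[0,0,0]},{"travel":[0,0,0],"turn":[0,0,0]}]'
python3 -m handwheel '[{"travel":[0.0003,-0.002,-0.001],"turn":[0,0,0]},{"travel":[0,0,0],"turn":[0,0,0]},{"travel":[0,0,0],"turn":[0,0,0]}]'
```

```text
time: 10.25
tcp_pos: [535.6, -94.1, 283.0]
eef_rot: [[0.984, 0.179, -0.0], [0.179, -0.984, 0.001], [-0.0, -0.001, -1.0]]
force: [-0.8, 4.4, 2.0]
gripper_width: 0.223
finger_force: 39.9
time: 10.55
tcp_pos: [535.7, -95.3, 282.5]
eef_rot: [[0.984, 0.179, -0.0], [0.179, -0.984, -0.0], [-0.0, 0.0, -1.0]]
force: [-0.2, 2.9, 2.4]
gripper_width: 0.215
finger_force: 39.9
```

```bash
python3 -m handwheel '[{"travel":[0.0003,-0.002,0],"turn":[0,0,0]},{"travel":[0,0,0],"turn":[0,0,0]}]'
python3 -m handwheel '[{"travel":[0.0003,-0.002,0],"turn":[0,0,0]},{"travel":[0,0,0],"turn":[0,0,0]}]'
python3 -m handwheel '[{"travel":[0.0004,-0.002,0],"turn":[0,0,0]},{"travel":[0,0,0],"turn":[0,0,0]}]'
```

```text
time: 10.75
tcp_pos: [535.9, -96.7, 282.2]
eef_rot: [[0.984, 0.179, -0.0], [0.179, -0.984, -0.0], [-0.0, 0.0, -1.0]]
force: [-0.9, 3.9, 1.7]
gripper_width: 0.217
finger_force: 39.9
time: 10.95
tcp_pos: [536.0, -97.7, 282.2]
eef_rot: [[0.984, 0.179, -0.0], [0.179, -0.984, -0.0], [-0.0, 0.0, -1.0]]
force: [-0.5, 3.7, 1.4]
gripper_width: 0.218
finger_force: 39.9
time: 11.15
tcp_pos: [536.2, -98.6, 282.2]
eef_rot: [[0.984, 0.179, -0.0], [0.179, -0.984, -0.0], [-0.0, 0.0, -1.0]]
force: [-0.1, 3.9, 2.1]
gripper_width: 0.22
finger_force: 39.9
```

```bash
python3 -m handwheel '[{"travel":[0,0,-0.002],"turn":[0,0,0]},{"travel":[0,0,0],"turn":[0,0,0]},{"travel":[0,0,0],"turn":[0,0,0]}]'
python3 -m handwheel '[{"travel":[0,0,-0.002],"turn":[0,0,0]},{"travel":[0,0,0],"turn":[0,0,0]},{"travel":[0,0,0],"turn":[0,0,0]}]'
```

```text
time: 11.45
tcp_pos: [536.1, -98.5, 281.1]
eef_rot: [[0.984, 0.179, -0.0], [0.179, -0.984, -0.0], [-0.0, 0.0, -1.0]]
force: [-0.1, 4.3, 1.2]
gripper_width: 0.222
finger_force: 39.9
time: 11.75
tcp_pos: [536.1, -98.5, 280.1]
eef_rot: [[0.984, 0.179, -0.0], [0.179, -0.984, -0.0], [-0.0, 0.0, -1.0]]
force: [-0.6, 3.2, 0.8]
gripper_width: 0.218
finger_force: 39.9
```

Below the plate with no axial force, so it's in the lock hole. I continue gently until the collar touches the lug.

```bash
python3 -m handwheel '[{"travel":[0,0,-0.003],"turn":[0,0,0]},{"travel":[0,0,-0.003],"turn":[0,0,0]},{"travel":[0,0,0],"turn":[0,0,0]}]'
python3 -m handwheel '[{"travel":[0,0,-0.003],"turn":[0,0,0]},{"travel":[0,0,-0.002],"turn":[0,0,0]},{"travel":[0,0,0],"turn":[0,0,0]}]'
python3 -m handwheel '[{"travel":[0,0,-0.002],"turn":[0,0,0]},{"travel":[0,0,0],"turn":[0,0,0]},{"travel":[0,0,0],"turn":[0,0,0]}]'
```

```text
time: 12.05
tcp_pos: [536.1, -98.4, 277.0]
eef_rot: [[0.984, 0.179, -0.0], [0.179, -0.984, 0.0], [-0.0, -0.0, -1.0]]
force: [-1.3, 4.1, 0.9]
gripper_width: 0.215
finger_force: 39.8
time: 12.35
tcp_pos: [536.2, -98.4, 274.6]
eef_rot: [[0.984, 0.179, -0.0], [0.179, -0.984, -0.0], [-0.0, -0.0, -1.0]]
force: [-0.7, 3.4, 0.5]
gripper_width: 0.214
finger_force: 39.8
time: 12.65
tcp_pos: [536.2, -98.4, 273.7]
eef_rot: [[0.984, 0.179, -0.0], [0.179, -0.984, -0.0], [-0.0, -0.0, -1.0]]
force: [-1.7, 3.8, 0.5]
gripper_width: 0.222
finger_force: 39.8
```

```bash
python3 -m handwheel '[{"travel":[0,0,-0.002],"turn":[0,0,0]},{"travel":[0,0,0],"turn":[0,0,0]},{"travel":[0,0,0],"turn":[0,0,0]}]'
python3 look.py l4; python3 - <<'E'
import cv2
cv2.imwrite('pics/l4c.png',cv2.imread('pics/l4.png')[:,:400])
E
```

```text
time: 12.95
tcp_pos: [536.3, -98.6, 273.5]
eef_rot: [[0.984, 0.179, 0.0], [0.179, -0.984, -0.001], [0.0, 0.001, -1.0]]
force: [-1.8, 3.7, 5.3]
gripper_width: 0.218
finger_force: 39.8
[-3.5  3.7  5.7]
[-2.   2.9  5.9]
[[536.3, -98.6, 273.5], [536.3, -98.6, 273.5], [536.3, -98.6, 273.5]] 0.217290106194403 39.81917845783755
(287, 156) (274, 175) x5
```

View pics/l4c.png

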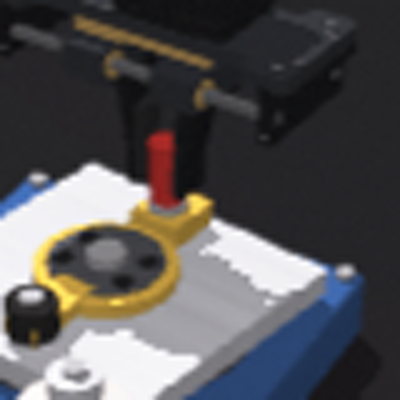

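The picture shows the collar seated on the lug with the wheel swung back. I ease the pin against the hole's wall, then let go.

```bash
python3 -m handwheel '[{"travel":[0,0.001,0.001],"turn":[0,0,0]},{"travel":[0,0.001,0],"turn":[0,0,0]},{"travel":[0,0,0],"turn":[0,0,0]},{"travel":[0,0,0],"turn":[0,0,0]}]'
python3 -m handwheel '[{"travel":[0,0,0],"turn":[0,0,0]},{"travel":[0,0,0],"turn":[0,0,0]},{"travel":[0,0,0],"turn":[0,0,0]},{"travel":[0,0,0],"turn":[0,0,0]},{"travel":[0,0,0],"turn":[0,0,0]}]' 0.6 10
```

```text
time: 13.45
tcp_pos: [536.2, -97.7, 273.5]
eef_rot: [[0.984, 0.179, -0.0], [0.179, -0.984, -0.001], [-0.0, 0.0, -1.0]]
force: [-3.6, 2.2, 5.4]
gripper_width: 0.219
finger_force: 39.8
time: 13.95
tcp_pos: [536.2, -98.0, 273.2]
eef_rot: [[0.984, 0.178, 0.0], [0.178, -0.984, -0.001], [-0.0, 0.001, -1.0]]
force: [0.4, 0.5, -0.6]
gripper_width: 0.395
finger_force: 0.0
```

Open and force-free. Retreat straight up, then aside for a clear look.

```bash
python3 -m handwheel '[{"travel":[0,0,0.02],"turn":[0,0,0]},{"travel":[0,0,0.04],"turn":[0,0,0]},{"travel":[0,0,0.06],"turn":[0,0,0]},{"travel":[0,0,0.08],"turn":[0,0,0]},{"travel":[0,0,0.08],"turn":[0,0,0]},{"travel":[0,0,0],"turn":[0,0,0]}]'
python3 -m handwheel '[{"travel":[0,-0.08,0],"turn":[0,0,0]},{"travel":[0,-0.08,0],"turn":[0,0,0]},{"travel":[0,-0.08,0],"turn":[0,0,0]},{"travel":[0,-0.08,0],"turn":[0,0,0]},{"travel":[0,-0.08,0],"turn":[0,0,0]},{"travel":[0,-0.04,0],"turn":[0,0,0]},{"travel":[0,0,0],"turn":[0,0,0]},{"travel":[0,0,0],"turn":[0,0,0]}]'
python3 look.py l5
```

```text
time: 14.55
tcp_pos: [537.7, -97.2, 420.5]
eef_rot: [[0.984, 0.179, 0.012], [0.179, -0.984, -0.003], [0.011, 0.005, -1.0]]
force: [0.1, -0.3, 0.7]
gripper_width: 0.398
finger_force: 0.0
time: 15.35
tcp_pos: [536.6, -316.3, 413.1]
eef_rot: [[0.984, 0.18, -0.0], [0.18, -0.984, 0.002], [0.0, -0.002, -1.0]]
force: [-0.1, 0.8, -0.6]
gripper_width: 0.401
finger_force: 0.0
[ 0.8 -0.1  0. ]
[0.4 0.3 0.7]
[[536.6, -316.3, 413.1], [536.9, -315.4, 413.3], [537.0, -315.0, 413.5]] 0.4016054421655861 0.0
(287, 156) (274, 175) x5
```

View pics/l5.png

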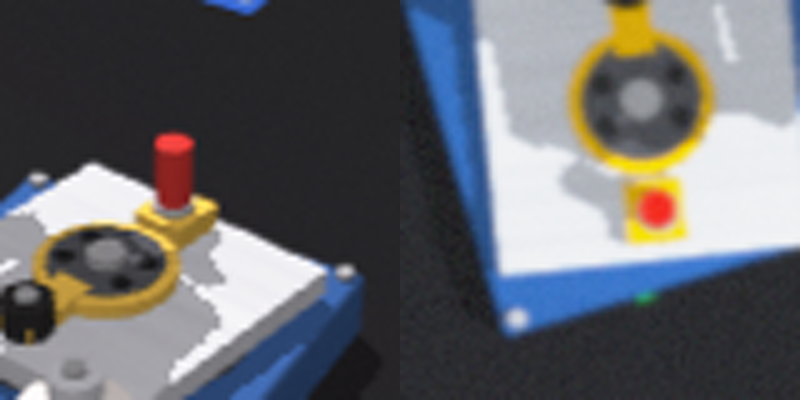

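The pin stands upright, collar on the lug at crop (175,210) in the scene half, and the wheel is held back with the red handle over the lug at (657,208) in the top half. I'm handing in.

```bash
python3 -c "
from bench import bot
print(bot.job_done())"
```

```text
the job is handed in; nothing more can be done
None
```

The red pin is fully home through the lug and in the lock hole, holding the wheel back at about 0.5 rad. The gripper is clear and the job is handed in at about 15 s; the hand-in call gave no verdict.

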